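# Put three air screwdrivers back on their own pads

## Robot

A 6-joint arm with a two-finger parallel gripper is mounted at the origin on the work surface. World frame = base frame: x ahead of the robot, y to its left, z up, the work surface at z = 0. Lengths are in m, angles in rad, forces in N, time in s.
With the tool pointing down it reaches from about 0.35 to 0.85 m from the base axis. Payload 8.1 kg.
Tool frame: the origin (TCP) lies where the fingers leave the gripper's body, on its centre line; the fingertips stand 84 mm ahead of it and the grasp point (between the pads) lies 65 mm ahead of it; z points along the fingers, y is the line along which they close (so a half turn about z gives the same grasp; the last joint's range is limited). The gripper opens to 93 mm and grips with 3 to 60 N. Pads are 15 mm wide; open, the fingers measure 128 mm over their backs; the gripper's body (75 mm by 188 mm) begins 65 mm behind the grasp point.
Start: joints at [-0.085, 0.13, 1.488, -0, 1.523, -0.085], TCP at [0.6, 0, 0.303] pointing down, gripper open.
Joint ranges: [-2.96, 2.96], [-0.89, 2.26], [0.02, 2.5], [-1.34, 4.48], [0, 2.73], [-2.66, 2.66]. Speed limits (rad/s): [2.39, 2.39, 2.79, 3.14, 3.14, 3.14].

## Interface

Orientations are given as a rotation vector (axis times angle).
In Python, from plant import robot gives the robot as it stands.
- The arm moves only by the shell command python3 -m jog 'ROWS' [FORCE]. ROWS is text: rows parted by semicolons, each of 5 numbers parted by spaces: the opening, from 0 (shut) to 1 (fully open), then the shift along the tool's x, y, z in m, then the turn about the tool's z in degrees. A call has 1 to 10 rows; each row shifts and turns the commanded pose from where the row before left it, along the tool's axes as they then stand; what a row does not reach is not made up. A row lasts 1/12 s, in which the tool goes at most 41.7 mm and 7.16 degrees, less where a joint would pass 70% of its speed; a pose out of reach is approached as far as the arm can. A call with a gripper value outside its range is refused whole. The fingers move at their own pace and stop on an object; FORCE is the grip in N (left out, the last holds). Time passes only in rows, so rows that do not move let the fingers close. It gives the time, the measured TCP pose, the force, the opening and the grip force at its end, in the units of the state.
- robot.read_state(): the state, without advancing time (a new reading comes with each control period).
- robot.read_camera(name): name is "scene" or "side" or "wrist"; returns a dict with "color" (400x640x3 uint8, red, green, blue), "intrinsics" (3x3 intrinsics, pixels), "k1" (the pictures are not rectified: a ray, as slopes to the right and down, at radius r is drawn at 1 + k1 r^2 times it, then the intrinsics apply), "pose" (4x4, takes a point from camera to world coordinates); the wrist camera has in their place "tool_from_camera" (4x4, takes a point from camera to tool coordinates, whose origin is the TCP and whose axes are the flange's). Camera axes: x right, y down, z forward; pixel columns grow to the right and rows downward; lengths in m; the calibration is good to about 2 mm. A picture is of the moment at which its call begins: read the wrist's pose just before it. There is no depth.
- robot.close_job(): hands the job in; it is judged then, once.
The state is a dict: "t": time; "q": joint angles; "dq": joint speeds; "joint_torque": joint torques, N m; "tool_pos": TCP position; "orientation": TCP orientation; "force": force on the tool from outside, world axes, zero at the start; "wrist_torque": the same for the moment, N m; "opening": finger opening in m; "gripper_force": force on a finger pad.
Only numpy, scipy, OpenCV 4.12 (cv2) and the standard library are available. Lean on these libraries where they do the work, as an engineer would, in place of code of your own. Each camera call takes 0.05 s, during which the arm holds its last target. There are 200 camera calls.

## Task

At this bike assembly station the three air screwdrivers have been laid on each other's pads. Put each one on the pad of its own colour, lying flat on its side on its outline with nose and handle pointing as the outline shows; the grey spare pad is free for parking a tool meanwhile. Lay the tools down rather than dropping them, leave the bin, bottle and handlebar grip where they are, and let go of everything at the end.

Things in the scene. Friction and masses are not known exactly. Their poses are not given: they have to be found in the camera images.
- orange_driver (a point): Orange pistol-grip air screwdriver, black handle, steel nose, no hose, under 1 kg, lying on its side. Point: on the barrel, where to grip it, near the centre of mass, 22 mm above its underside. x to the nose, y away from the handle, z up. Barrel 46 wide (y), 44 thick (z), flat-sided, x -105 to 45; nose to 106. Trigger and handle on the -y side, behind x = -18, to y = -138 mm.
- yellow_driver (a point): Yellow pistol-grip air screwdriver, black handle, steel nose, no hose, under 1 kg, lying on its side. Point: on the barrel, where to grip it, near the centre of mass, 22 mm above its underside. x to the nose, y away from the handle, z up. Barrel 46 wide (y), 44 thick (z), flat-sided, x -105 to 45; nose to 106. Trigger and handle on the -y side, behind x = -18, to y = -138 mm.
- blue_driver (a point): Blue pistol-grip air screwdriver, black handle, steel nose, no hose, under 1 kg, lying on its side. Point: on the barrel, where to grip it, near the centre of mass, 22 mm above its underside. x to the nose, y away from the handle, z up. Barrel 46 wide (y), 44 thick (z), flat-sided, x -105 to 45; nose to 106. Trigger and handle on the -y side, behind x = -18, to y = -138 mm.
- orange_pad: Orange-edged tool pad, 240 (x) by 190 (y) by 8 mm, dark foam with the orange outline of a pistol tool: home of the orange air screwdriver. Fixed, flat, no walls. Origin: centre of its underside. A tool right on the outline has its point at x 0, y +56, z 30 mm in this frame and its axes parallel to the pad's (nose +x, handle -y).
- yellow_pad: Yellow-edged tool pad, 240 (x) by 190 (y) by 8 mm, dark foam with the yellow outline of a pistol tool: home of the yellow air screwdriver. Fixed, flat, no walls. Origin: centre of its underside. A tool right on the outline has its point at x 0, y +56, z 30 mm in this frame and its axes parallel to the pad's (nose +x, handle -y).
- blue_pad: Blue-edged tool pad, 240 (x) by 190 (y) by 8 mm, dark foam with the blue outline of a pistol tool: home of the blue air screwdriver. Fixed, flat, no walls. Origin: centre of its underside. A tool right on the outline has its point at x 0, y +56, z 30 mm in this frame and its axes parallel to the pad's (nose +x, handle -y).
- grey_pad: Grey-edged spare pad, 240 by 190 by 8 mm, plain dark foam without outline, empty at the start. Fixed, flat. Origin and axes as on the coloured pads; a tool laid with its grip point at y = +56 mm fits on it.
- bolt_bin (a point): Green two-compartment bin with bolts and washers, 100 by 190 by 45 mm, open top; the point is its centre, half-way up; its y axis is the long one. A bystander: leave it alone.
- red_bottle (a point): Red thread-locker bottle with white cap, 42 mm across, 105 mm high, standing; the point is half-way up. A bystander: leave it alone.
- bar_grip (a point): Black rubber handlebar grip with aluminium end collars, 128 mm long (x), 35 mm across, lying; the point is its middle. A bystander: leave it alone.

How it is judged:
At the end, for the whole second after the job is handed in: Each air screwdriver lies flat (0.1 rad) and at rest on the pad of its own colour: grip point within 14 mm, along and across, of its place on the outline (pad x 0, y 56 mm) and 24 to 36 mm high, barrel within 0.2 rad of the pad's x axis, handle to the pad's -y side (x of orange_driver in the frame of orange_pad between -0.014 and 0.014 m and y of orange_driver in the frame of orange_pad between 0.042 and 0.07 m and z of orange_driver in the frame of orange_pad between 0.024 and 0.036 m and y of orange_pad in the frame of orange_driver below -0.02 m and angle between the x axis of orange_driver and the x axis of orange_pad, either way round below 0.2 rad and angle between each of orange_driver, yellow_driver, blue_driver's own z axis and vertical below 0.1 rad and linear speed of each of orange_tool, yellow_tool, blue_tool below 0.02 m/s and angular speed of each of orange_tool, yellow_tool, blue_tool below 0.2 rad/s and x of yellow_driver in the frame of yellow_pad between -0.014 and 0.014 m and y of yellow_driver in the frame of yellow_pad between 0.042 and 0.07 m and z of yellow_driver in the frame of yellow_pad between 0.024 and 0.036 m and y of yellow_pad in the frame of yellow_driver below -0.02 m and angle between the x axis of yellow_driver and the x axis of yellow_pad, either way round below 0.2 rad and x of blue_driver in the frame of blue_pad between -0.014 and 0.014 m and y of blue_driver in the frame of blue_pad between 0.042 and 0.07 m and z of blue_driver in the frame of blue_pad between 0.024 and 0.036 m and y of blue_pad in the frame of blue_driver below -0.02 m and angle between the x axis of blue_driver and the x axis of blue_pad, either way round below 0.2 rad); the robot touches nothing.
It fails at once if an air screwdriver is dropped or thrown (faster than 0.7 m/s with no finger on it) ((linear speed of orange_tool above 0.7 m/s and contact force between the fingers and orange_tool below 0.2 N) or (linear speed of yellow_tool above 0.7 m/s and contact force between the fingers and yellow_tool below 0.2 N) or (linear speed of blue_tool above 0.7 m/s and contact force between the fingers and blue_tool below 0.2 N)).
It fails at once if the green parts bin is pushed more than 30 mm from its place or tipped over (distance of bolt_bin from where it was at the start of the episode above 0.03 m or angle between bolt_bin's own z axis and vertical above 0.5 rad).
It fails at once if the red bottle is pushed more than 30 mm from its place or tipped over (distance of red_bottle from where it was at the start of the episode above 0.03 m or angle between red_bottle's own z axis and vertical above 0.5 rad).
It fails at once if the handlebar grip is pushed more than 30 mm from its place or tipped over (distance of bar_grip from where it was at the start of the episode above 0.03 m or angle between bar_grip's own z axis and vertical above 0.5 rad).
It also fails if it takes over 107 s, if anything falls off the work surface, if the arm or the gripper's body presses on something with over 40 N, if the wrist force passes 120 N, or if a joint passes its speed limit or range.

## Working session

There is one attempt and no reset: what is moved stays moved. The work goes in short steps, Python scripts to look and compute and a shell command to move; the robot and the scene stay as the last step left them, time stands still between calls to the robot, and variables do not carry over. Pictures are saved under pics/ and viewed, at most 14 in all, crops included, and the job is handed in when it is done.

```bash
ls; mkdir -p pics; python3 - <<'E'
from plant import robot
import cv2
s=robot.read_state(); print(s)
for n in("scene","side"):
    c=robot.read_camera(n); print(n,c["intrinsics"],c["k1"],c["pose"]); cv2.imwrite(f"pics/{n}0.png",c["color"][...,::-1])
E
```

```text
pics
{'t': 0.0, 'q': array([-8.53954602e-02,  1.31120278e-01,  1.48924090e+00,  3.10180661e-06,
        1.52299264e+00, -8.54043100e-02]), 'dq': array([-0.00031824, -0.00035193, -0.00045278, -0.00089535,  0.00110292,
        0.00069347]), 'joint_torque': array([-1.61290725e-03, -5.59853125e+01, -4.91755986e+01,  7.67333270e-02,
        3.59135563e-02, -2.97389461e-04]), 'tool_pos': array([5.99599787e-01, 6.02381144e-05, 3.01732807e-01]), 'orientation': array([-2.22047756e+00, -2.22049688e+00,  1.77769136e-03]), 'force': array([-0.86534573, -0.22611884,  0.2248597 ]), 'wrist_torque': array([ 0.03302623, -0.01926729, -0.00127137]), 'gripper_force': 0.0, 'opening': 0.09291509045936823}
scene [[466.78521281   0.         322.2354334 ]
 [  0.         466.78521281 202.0596965 ]
 [  0.           0.           1.        ]] -0.0790007798503759 [[ 0.73088918  0.5705492  -0.37453254  1.03770287]
 [ 0.68237367 -0.62129149  0.38517925 -0.47958204]
 [-0.01293017 -0.53709449 -0.84342298  1.02059936]
 [ 0.          0.          0.          1.        ]]
side [[428.21686692   0.         325.7674889 ]
 [  0.         428.21686692 191.092261  ]
 [  0.           0.           1.        ]] -0.11093459385400209 [[ 9.48316660e-01 -1.62599225e-01  2.72501385e-01  2.53531191e-01]
 [-3.17324739e-01 -4.87878237e-01  8.13191144e-01 -1.02322727e+00]
 [ 7.23245246e-04 -8.57634140e-01 -5.14259817e-01  6.83352941e-01]
 [ 0.00000000e+00  0.00000000e+00  0.00000000e+00  1.00000000e+00]]
```

View pics/scene0.png

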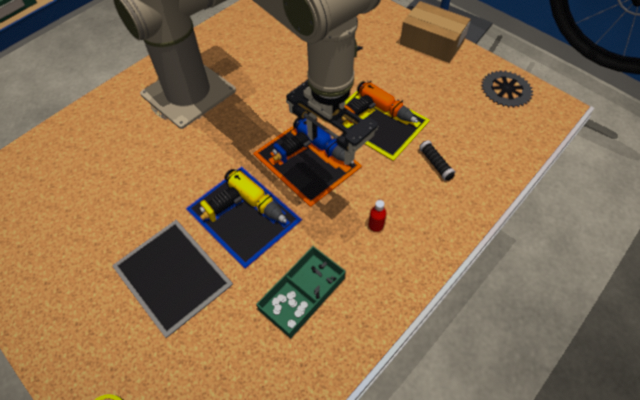

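View pics/side0.png

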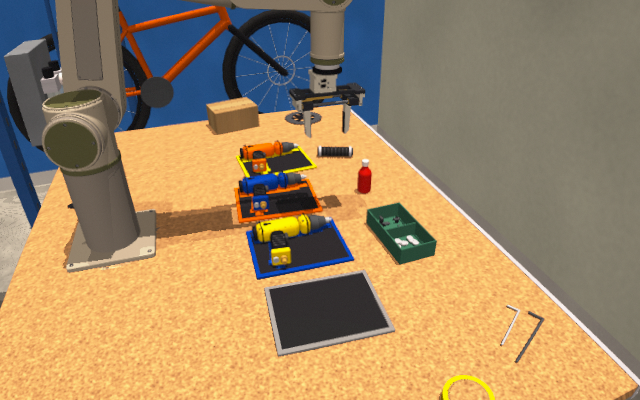

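The scene view shows the orange tool on the yellow pad (385,110), the blue tool on the orange pad (308,155), the yellow tool on the blue pad (245,210) and an empty grey pad (172,277). The bin is at (302,292), the bottle at (377,215) and the grip at (437,160). The side view agrees, with every nose roughly along +x and every handle along -y.

```bash
cat > h.py <<'E'
import numpy as np, cv2
from scipy.spatial.transform import Rotation as R
from plant import robot
def cam(n):
    s=robot.read_state(); c=robot.read_camera(n)
    if n=="wrist":
        T=np.eye(4); T[:3,:3]=R.from_rotvec(s["orientation"]).as_matrix(); T[:3,3]=s["tool_pos"]
        c["pose"]=T@c["tool_from_camera"]
    return c
def cast(c,px,z):
    K=c["intrinsics"]; d=(np.asarray(px,float).reshape(-1,2)-K[:2,2])/[K[0,0],K[1,1]]; u=d.copy()
    for _ in range(20): u=d/(1+c["k1"]*(u**2).sum(1,keepdims=True))
    P=c["pose"]; r=np.c_[u,np.ones(len(u))]@P[:3,:3].T; o=P[:3,3]
    return (o+r*((z-o[2])/r[:,2:]))[:,:2]
def proj(c,X):
    P=c["pose"]; p=(np.asarray(X,float).reshape(-1,3)-P[:3,3])@P[:3,:3]; u=p[:,:2]/p[:,2:]
    u*=1+c["k1"]*(u**2).sum(1,keepdims=True); K=c["intrinsics"]; return u*[K[0,0],K[1,1]]+K[:2,2]
HUE={"orange":((3,200,120),(17,255,255)),"yellow":((24,180,120),(34,255,255)),"blue":((105,150,60),(125,255,255)),"grey":((0,0,100),(180,45,200))}
def mask(c,col): return cv2.inRange(cv2.cvtColor(c["color"],cv2.COLOR_RGB2HSV),*HUE[col])
def comps(c,col,amin=60):
    m=mask(c,col); n,l,s,ce=cv2.connectedComponentsWithStats(m)
    return [(int(s[i,4]),ce[i].round().astype(int),np.argwhere(l==i)[:,::-1]) for i in range(1,n) if s[i,4]>=amin]
def rect(p):
    (x,y),(w,h),a=cv2.minAreaRect(np.float32(p)*1000); a=(a+45)%90-45 if True else a
    return np.round([x,y,w,h,a],1)
E
python3 - <<'E'
from h import *
for n in("scene","side","wrist"):
    c=cam(n); print(n)
    if n=="wrist": print(c["tool_from_camera"].round(3)); cv2.imwrite("pics/w0.png",c["color"][...,::-1])
    for col in HUE:
        for a,ce,p in comps(c,col): print(col,a,ce,rect(cast(c,p,.008)))
E
```

```text
scene
orange 519 [381  97] [459.7 378.5 147.8  55.1   0.7]
orange 1060 [308 168] [461.2  54.9 189.8 241.2  -4.1]
yellow 63 [352  97] [401.2 313.7  63.5  25.5  -0. ]
yellow 432 [402 138] [584.7 303.7  96.3 192.3   3.5]
yellow 714 [249 189] [ 416.9 -119.1   47.4  149.4   -1.3]
yellow 91 [207 207] [ 378.8 -230.3   15.2   50.6   -6.9]
yellow 109 [108 397] [ 587.6 -674.2   56.5   10.2   44.8]
blue 1391 [530  14] [ 593.6 1016.3  258.5  245.2   44.9]
blue 1406 [595  16] [ 801.1 1230.8  213.7  240.9  -43.7]
blue 770 [618  35] [8.8270e+02 1.2173e+03 8.7000e+01 2.6040e+02 3.0000e-01]
blue 385 [634  40] [ 924.7 1235.5   46.6  255.9   15.1]
blue 111 [302 126] [366.8 132.3  25.9  61.4  44.1]
blue 343 [324 140] [448.3 137.6  52.9  97.8  -1.1]
blue 99 [280 151] [390.3  27.6  19.5  70.8 -16.3]
blue 974 [246 225] [ 463.3 -179.5  184.4  235.9   -1.7]
grey 10816 [63 67] [-4.395e+02 -2.064e+02  6.241e+02  4.001e+02 -3.000e-01]
grey 329 [209  12] [-266.8  313.3  194.    52.3   -1. ]
grey 72 [404   2] [223.4 802.8  65.5  36.5  43.1]
grey 44487 [528 258] [ 980.1  383.6  546.7 1325.9   20.1]
grey 1103 [175 
[... 2830 characters left out ...]
  2.240e+01 -3.000e-01]
grey 139 [474 157] [761.6  14.5  25.4  14.4 -14.8]
grey 973 [627 217] [957.8 -50.2 147.7  23.9  -5.1]
grey 107 [223 241] [474.7 -84.2  25.9  13.3  44.7]
grey 2008 [463 274] [ 761.1 -129.8   36.1  145.7  -44.1]
grey 1299 [181 284] [ 419.4 -144.7  100.3   36.8  -44.8]
grey 74 [634 267] [ 983.5 -120.    10.5   25.   -25. ]
grey 122 [ 10 271] [ 197.7 -125.6   45.5   13.4   27.4]
grey 104 [290 283] [ 5.549e+02 -1.406e+02  2.240e+01  1.660e+01  2.000e-01]
grey 75 [256 289] [ 510.1 -147.6   10.4   16.2  -10.4]
grey 1812 [466 330] [ 778.  -208.9   22.1  184.3   -0. ]
grey 71 [399 368] [ 697.6 -268.2   48.8   17.5  -39.3]
grey 770 [227 395] [ 468.2 -316.4   13.2  170.3   -3.9]
```

View pics/w0.png

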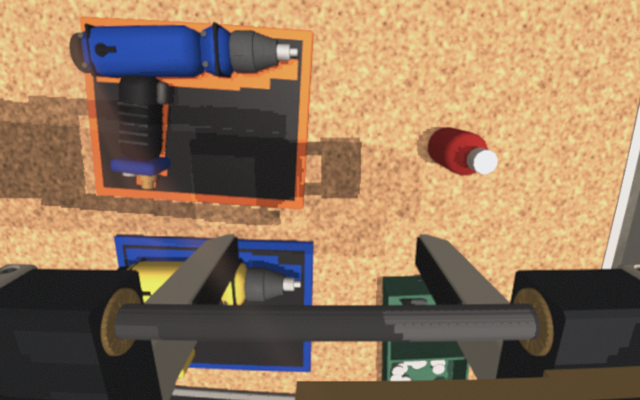

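The wrist view (image up = world +y, right = +x) shows the blue tool at (190,50) on the orange pad (200,110), with the yellow tool (200,280) partly hidden by the fingers. I'll move back and turn 90° so that the camera sees the barrels and the fingers can close across them.

```bash
python3 -m jog '1 -.02 -.04 0 7;1 -.02 -.04 0 0;1 -.02 -.04 0 0;1 -.02 -.04 0 0;1 -.02 -.04 0 0;1 0 0 0 7;1 0 0 0 7;1 0 0 0 7;1 0 0 0 7;1 0 0 0 7'; python3 -m jog '1 0 0 0 7;1 0 0 0 7;1 0 0 0 7;1 0 0 0 7;1 0 0 0 7;1 0 0 0 7;1 0 0 0 6;1 0 0 0 0;1 0 0 0 0'
cat > look.py <<'E'
from h import *
import sys
def look(name):
    c=cam("wrist"); cv2.imwrite(f"pics/{name}.png",c["color"][...,::-1])
    for col in("orange","yellow","blue"):
        for a,ce,p in comps(c,col,150): print(col,a,ce,"z8",rect(cast(c,p,.008)),"z52",rect(cast(c,p,.052)),"z30",rect(cast(c,p,.03)))
    s=robot.read_state(); print(s["t"],s["tool_pos"].round(4),R.from_rotvec(s["orientation"]).as_matrix()[:2,:2].round(3).tolist())
    return c
if __name__=="__main__": look(sys.argv[1])
E
python3 look.py w1
```

```text
t: 1.08
tool_pos: [0.4055, -0.0745, 0.3029]
orientation: [2.874, 1.269, 0.001]
force: [-0.1, 0.1, 0.7]
opening: 0.093
gripper_force: 0.0
t: 1.83
tool_pos: [0.4056, -0.0744, 0.3027]
orientation: [-3.142, -0.005, 0.0]
force: [-0.2, 0.3, 0.2]
opening: 0.0927
gripper_force: 0.0
blue 4305 [415  74] z8 [ 460.4 -176.2  187.   236.3   -1.8] z52 [ 462.9 -164.2  165.1  208.7   -1.8] z30 [ 461.6 -170.2  176.1  222.5   -1.8]
blue 1609 [354 128] z8 [ 447.8 -105.4   18.2  182.6   -1.9] z52 [ 451.7 -101.6   16.1  161.3   -1.9] z30 [ 449.8 -103.5   17.1  171.9   -1.9]
blue 357 [128  75] z8 [506.6 135.3  52.1   9.1  -0.9] z52 [503.7 110.9  46.    8.   -0.9] z30 [505.1 123.1  49.    8.5  -0.9]
blue 2284 [139 113] z8 [ 4.608e+02  1.350e+02  5.560e+01  7.660e+01 -4.000e-01] z52 [ 4.632e+02  1.106e+02  4.910e+01  6.760e+01 -4.000e-01] z30 [ 4.620e+02  1.228e+02  5.230e+01  7.210e+01 -4.000e-01]
blue 676 [242 175] z8 [398.5  21.9  20.3  56.7 -13.7] z52 [408.2  10.8  17.9  50.1 -13.7] z30 [403.3  16.3  19.1  53.4 -13.7]
blue 790 [452 218] z8 [ 347.  -214.5   47.9  129.6   20.1] z52 [ 362.7 -198.    42.3  114.4   20.1] z30 [ 354.8 -206.2   45.1  122.    20.1]
1.8833 [ 0.4057 -0.0744  0.3027] [[1.0, 0.004], [0.004, -1.0]]
```

View pics/w1.png

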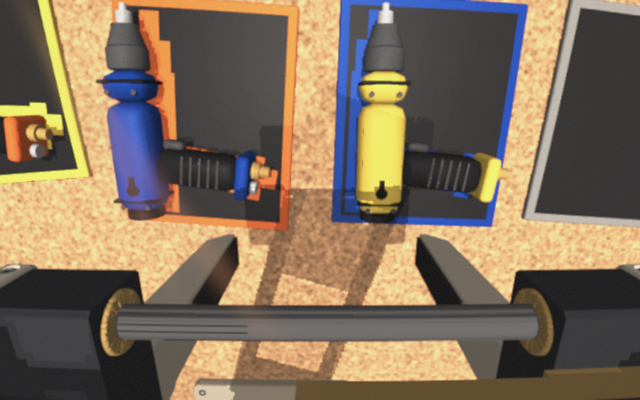

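The view is clear (up = +x, left = +y): yellow tool at (383,140) on the blue pad, blue tool at (135,130) on the orange pad. The outlines' barrels lie on the +y side with noses to +x. My yellow and orange thresholds miss in this camera, so I'll tune them.

```bash
python3 - <<'E'
from h import *
c=cam("wrist"); h=cv2.cvtColor(c["color"],cv2.COLOR_RGB2HSV)
for x,y in((383,140),(365,170),(487,180),(70,140),(292,60),(280,221),(17,135),(90,200),(600,300),(386,15),(386,50)): print((x,y),h[y,x])
# edge/point picks: yellow tool: nose tip, back of barrel sides
for z,l,pts in((.03,"nose",[(386,4)]),(.052,"barrel sides row150",[(358,150),(404,150)]),(.03,"nose root",[(385,70)]),(.03,"blue nose",[(122,4)]),(.052,"blue sides",[(111,150),(161,150)])):
    print(l,cast(c,pts,z).round(4).tolist())
E
```

```text
(383, 140) [ 29 140 242]
(365, 170) [ 25 153 239]
(487, 180) [ 28 142 242]
(70, 140) [ 28 132 147]
(292, 60) [ 17 163 240]
(280, 221) [  8 187 169]
(17, 135) [  8 190 211]
(90, 200) [ 18 107 239]
(600, 300) [120   7  36]
(386, 15) [ 17   7 240]
(386, 50) [ 15   5 107]
nose [[0.5672, -0.1279]]
barrel sides row150 [[0.4334, -0.1033], [0.4337, -0.1478]]
nose root [[0.5084, -0.1295]]
blue nose [[0.5691, 0.1211]]
blue sides [[0.4334, 0.1388], [0.4332, 0.0884]]
```

```bash
python3 -m jog '1 .019 .017 .03 1.7;1 .018 .017 .03 0;1 .018 .017 .03 0;1 0 0 .03 0;1 0 0 .03 0;1 0 0 .025 0;1 0 0 .02 0;1 0 0 .01 0;1 0 0 0 0;1 0 0 0 0' 35
```

```text
t: 2.77
tool_pos: [0.4597, -0.1265, 0.098]
orientation: [-3.141, 0.045, 0.001]
force: [0.4, -0.3, -0.1]
opening: 0.0929
gripper_force: 0.0
```

```bash
python3 -m jog '0 0 0 0 0;0 0 0 0 0;0 0 0 0 0;0 0 0 0 0;0 0 0 0 0;0 0 0 0 0;0 0 0 0 0;0 0 0 0 0' 35
```

```text
t: 3.43
tool_pos: [0.4597, -0.1268, 0.0979]
orientation: [3.141, -0.046, 0.0]
force: [-0.1, -1.7, 0.9]
opening: 0.0459
gripper_force: 34.6
```

```bash
python3 -m jog '0 0 0 -.01 0;0 0 0 -.02 0;0 0 0 -.03 0;0 .002 .02 0 0;0 .002 .034 0 0;0 .002 .034 0 0;0 .002 .034 0 0;0 .002 .034 0 0;0 .001 .034 0 0;0 0 .03 0 2.3'; python3 -m jog '0 0 .008 0 0;0 0 0 0 0;0 0 0 .02 0;0 0 0 .02 0;0 0 0 .01 0;0 0 0 .005 0;0 0 0 .003 0;0 0 0 0 0'
```

```text
t: 4.27
tool_pos: [0.4631, -0.3479, 0.1567]
orientation: [-3.138, 0.109, 0.003]
force: [0.2, -0.1, -8.3]
opening: 0.0464
gripper_force: 34.7
t: 4.93
tool_pos: [0.4635, -0.354, 0.0994]
orientation: [-3.139, 0.109, 0.001]
force: [-0.1, -0.0, -8.6]
opening: 0.0457
gripper_force: 34.7
```

```bash
python3 -m jog '0 0 0 .001 0;0 0 0 .001 0;0 0 0 0 0;1 0 0 0 0;1 0 0 0 0;1 0 0 0 0;1 0 0 0 0;1 0 0 0 0;1 0 0 -.02 0;1 0 0 -.04 0'; python3 -m jog '1 -.01 -.04 -.04 0;1 -.01 -.04 -.04 0;1 -.01 -.04 -.04 0;1 -.01 -.04 -.02 0;1 -.01 -.04 0 -4;1 -.02 -.04 0 0;1 0 -.04 0 0;1 0 0 0 0;1 0 0 0 0'
sed -i 's/(3,200,120),(17/(2,160,120),(13/; s/(24,180,120),(34/(24,125,120),(34/' h.py; python3 look.py w2
```

```text
t: 5.77
tool_pos: [0.4608, -0.3522, 0.1528]
orientation: [-3.133, 0.11, 0.012]
force: [-0.2, -0.5, 0.1]
opening: 0.0879
gripper_force: 0.0
t: 6.52
tool_pos: [0.4158, -0.1099, 0.2636]
orientation: [3.141, 0.006, 0.003]
force: [1.7, -0.8, 0.1]
opening: 0.0931
gripper_force: 0.0
orange 1127 [248 180] z8 [451.6 -30.2  13.9 236.9  -4.3] z52 [456.9 -40.4  12.1 206.   -4.3] z30 [454.3 -35.3  13.  221.5  -4.3]
orange 1692 [104  87] z8 [503.8 101.3 132.1  29.9   3.6] z52 [502.2  73.9 114.9  26.    3.6] z30 [503.   87.6 123.5  27.9   3.6]
orange 270 [123 220] z8 [370.6 105.8  18.2  31.   -4. ] z52 [386.4  77.8  15.8  27.   -4. ] z30 [378.5  91.8  17.   29.   -4. ]
yellow 1339 [ 14 149] z8 [453.  204.7  36.8 128.4 -14. ] z52 [458.  163.9  32.  111.7 -14. ] z30 [455.5 184.3  34.4 120.  -14. ]
yellow 318 [612  87] z8 [ 507.  -383.9   43.1    8.4   -1.6] z52 [ 505.  -348.    37.5    7.3   -1.6] z30 [ 506.  -365.9   40.3    7.8   -1.6]
yellow 569 [611 102] z8 [ 491.9 -384.9   46.5   16.8   -2.6] z52 [ 491.9 -348.9   40.5   14.7   -2.6] z30 [ 491.9 -366.9   43.5   15.7   -2.6]
yellow 4570 [594 172] 
[... 274 characters left out ...]
 [362 148] z8 [ 459.6 -177.1  160.7  211.6   -1.8] z52 [ 463.8 -168.1  139.7  184.    -1.8] z30 [ 461.7 -172.6  150.2  197.8   -1.8]
blue 262 [ 50 102] z8 [489.1 162.4  20.3  16.1  -1.1] z52 [489.4 127.1  17.6  14.   -1.1] z30 [489.3 144.8  18.9  15.1  -1.1]
blue 3854 [ 72 175] z8 [420.7 148.6 112.6  53.1   0.5] z52 [430.  115.1  97.9  46.2   0.5] z30 [425.4 131.8 105.2  49.7   0.5]
blue 784 [196 190] z8 [401.2  25.8  23.7  55.5 -21.2] z52 [413.    8.2  20.6  48.2 -21.2] z30 [407.1  17.   22.2  51.9 -21.2]
blue 228 [ 87 228] z8 [359.  145.9   8.9  51.2   3.5] z52 [376.4 112.7   7.7  44.5   3.5] z30 [367.7 129.3   8.3  47.9   3.5]
6.5667 [ 0.4159 -0.1111  0.2635] [[1.0, 0.002], [0.002, -1.0]]
```

View pics/w2.png

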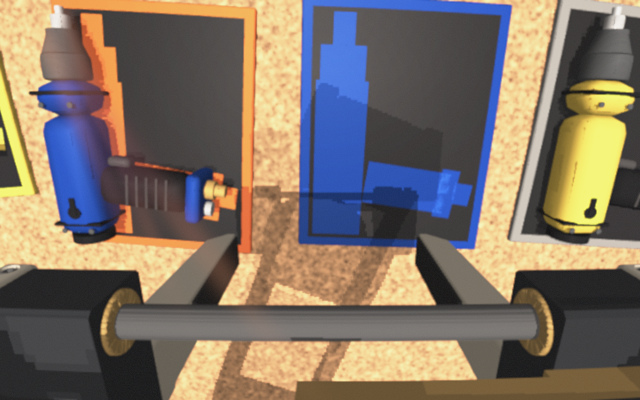

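The yellow tool is parked on the grey pad (590,150). The blue pad is free, and its outline has the nose up (+x), barrel on the left (+y) and handle on the right. Next I re-measure the blue pad with the fixed cameras and look square-on at the blue tool.

```bash
python3 -m jog '1 -.003 -.036 -.005 0;1 -.003 -.04 -.005 0;1 0 -.04 -.005 0;1 0 -.04 -.005 0;1 0 -.04 -.005 0;1 0 -.035 -.005 0;1 0 0 0 0;1 0 0 0 0;1 0 0 0 0'
python3 - <<'E'
from look import *
for n in("scene","side"):
    c=cam(n)
    for col in("blue","orange"):
        for a,ce,p in comps(c,col,300):
            if 200<ce[0]<420 and ce[1]>120: print(n,col,a,ce,rect(cast(c,p,.008)))
look("w3")
E
```

```text
t: 7.32
tool_pos: [0.4101, 0.1185, 0.2928]
orientation: [3.141, -0.001, -0.001]
force: [-0.6, -0.0, -0.2]
opening: 0.0927
gripper_force: 0.0
scene blue 540 [318 136] [426.2 137.2  48.4 142.7  -2. ]
scene blue 2942 [245 208] [ 463.3 -179.5  184.4  235.9   -1.7]
side blue 529 [265 181] [445.6 163.5 100.1 149.2  -0.5]
side blue 2254 [289 246] [ 458.1 -184.8  191.6  236.4   -1.6]
orange 2647 [444 154] z8 [456.6  34.2 139.2 238.7  -4.6] z52 [460.2  44.3 122.5 210.   -4.6] z30 [458.4  39.3 130.9 224.4  -4.6]
orange 363 [75 37] z8 [549.5 371.2  57.1   8.2  -3.1] z52 [541.9 340.9  50.2   7.2  -3.1] z30 [545.7 356.   53.7   7.7  -3.1]
orange 5486 [ 85 108] z8 [4.770e+02 3.710e+02 1.318e+02 6.470e+01 2.000e-01] z52 [4.781e+02 3.407e+02 1.159e+02 5.690e+01 2.000e-01] z30 [4.776e+02 3.559e+02 1.239e+02 6.080e+01 2.000e-01]
orange 402 [349 124] z8 [458.8  94.8  60.5  19.   13.2] z52 [462.   97.7  53.2  16.7  13.2] z30 [460.4  96.3  56.9  17.9  13.2]
orange 938 [296 177] z8 [413.7 148.2  20.4 136.5  -1.9] z52 [422.4 144.7  17.9 120.1  -1.9] z30 [418.1 146.4  19.1 128.3  -1.9]
orange 585 [197 142] 
[... 1118 characters left out ...]
.036e+02  1.219e+02  3.560e+01  7.600e+00 -2.000e-01] z30 [ 5.048e+02  1.221e+02  3.800e+01  8.200e+00 -2.000e-01]
blue 4909 [323 148] z8 [432.3 122.1  48.2 131.6  -1.3] z52 [438.7 121.7  42.4 115.8  -1.3] z30 [435.5 121.9  45.3 123.7  -1.3]
blue 731 [433 181] z8 [ 3.973e+02  2.700e+00  2.360e+01  5.510e+01 -3.000e-01] z52 [ 4.08e+02  1.66e+01  2.08e+01  4.85e+01 -3.00e-01] z30 [ 4.027e+02  9.700e+00  2.220e+01  5.180e+01 -3.000e-01]
blue 169 [322 214] z8 [ 3.607e+02  1.237e+02  3.690e+01  7.100e+00 -2.000e-01] z52 [ 3.758e+02  1.231e+02  3.250e+01  6.200e+00 -2.000e-01] z30 [ 3.683e+02  1.234e+02  3.470e+01  6.700e+00 -2.000e-01]
7.4667 [0.4099 0.1179 0.2926] [[1.0, -0.003], [-0.003, -1.0]]
```

View pics/w3.png

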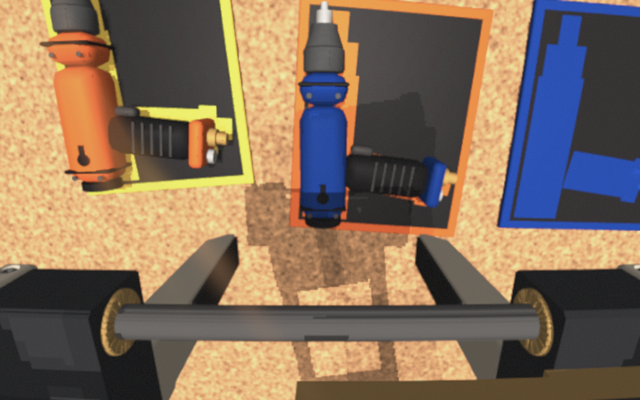

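The blue tool lies square-on at (323,150), with its handle to the right. Its centre measures about (0.463, 0.1215). The orange tool (90,110) sits on the yellow pad, whose outline has the same sense, yaw about +4°.

```bash
python3 -m jog '1 .018 -.002 .03 .5;1 .018 -.002 .03 0;1 .017 0 .03 0;1 0 0 .03 0;1 0 0 .03 0;1 0 0 .025 0;1 0 0 .013 0;1 0 0 .007 0;1 0 0 0 0;0 0 0 0 0'; python3 -m jog '0 0 0 0 0;0 0 0 0 0;0 0 0 0 0;0 0 0 0 0;0 0 0 0 0;0 0 0 0 0;0 0 0 0 0'
```

```text
t: 8.3
tool_pos: [0.463, 0.1224, 0.0984]
orientation: [3.142, -0.016, 0.0]
force: [0.3, 0.6, 0.8]
opening: 0.0897
gripper_force: 0.0
t: 8.88
tool_pos: [0.4628, 0.1229, 0.0982]
orientation: [3.141, -0.013, 0.001]
force: [0.7, -3.3, 2.0]
opening: 0.0454
gripper_force: 35.0
```

```bash
python3 -m jog '0 0 0 -.01 0;0 0 0 -.02 0;0 0 0 -.03 0;0 .001 .02 0 0;0 .001 .035 0 0;0 0 .035 0 0;0 0 .035 0 0;0 0 .035 0 0;0 0 .035 0 0;0 0 .035 0 1.2'; python3 -m jog '0 0 .017 0 0;0 0 0 0 0;0 0 0 .02 0;0 0 0 .02 0;0 0 0 .01 0;0 0 0 .005 0;0 0 0 .003 0;0 0 0 .001 0;0 0 0 0 0'
```

```text
t: 9.72
tool_pos: [0.4614, -0.108, 0.1575]
orientation: [-3.14, 0.046, 0.003]
force: [0.1, -0.1, -7.8]
opening: 0.0457
gripper_force: 35.0
t: 10.47
tool_pos: [0.4625, -0.1237, 0.0995]
orientation: [3.141, -0.046, 0.001]
force: [-0.1, 0.2, -7.2]
opening: 0.046
gripper_force: 35.0
```

```bash
python3 -m jog '0 0 0 .001 0;0 0 0 .001 0;0 0 0 0 0;1 0 0 0 0;1 0 0 0 0;1 0 0 0 0;1 0 0 0 0;1 0 0 0 0;1 0 0 -.02 0;1 0 0 -.04 0'; python3 -m jog '1 -.02 -.02 -.04 -2;1 -.02 -.04 -.04 0;1 -.01 -.04 -.04 0;1 0 -.04 -.02 0;1 0 -.04 0 0;1 0 0 0 0;1 0 0 0 0;1 0 0 0 0'; python3 look.py w4; python3 -m jog '1 0 -.04 0 0;1 0 -.04 0 0;1 0 -.04 0 0;1 0 -.04 0 0;1 0 -.04 0 0;1 0 -.04 0 0;1 0 -.04 0 0;1 0 0 0 0;1 0 0 0 0;1 0 0 0 0'; python3 look.py w5
```

```text
t: 11.3
tool_pos: [0.4586, -0.1226, 0.1526]
orientation: [-3.138, 0.047, 0.015]
force: [-0.0, 0.1, 0.4]
opening: 0.0883
gripper_force: 0.0
t: 11.97
tool_pos: [0.4236, 0.0275, 0.2661]
orientation: [3.141, 0.01, -0.001]
force: [-0.1, -1.2, 0.5]
opening: 0.0932
gripper_force: 0.0
orange 701 [207 173] z8 [463.6 143.7  17.1 225.4  -8.6] z52 [468.3 128.9  14.9 196.2  -8.6] z30 [465.9 136.3  16.  210.8  -8.6]
orange 2493 [349 210] z8 [419.4  42.7 151.6 162.4  -4.3] z52 [429.8  40.9 131.9 141.4  -4.3] z30 [424.6  41.8 141.7 151.9  -4.3]
orange 6705 [288 196] z8 [410.   61.9 160.8 117.2  -4.8] z52 [421.7  57.6 140.  102.   -4.8] z30 [415.8  59.8 150.4 109.6  -4.8]
orange 912 [ 90 160] z8 [440.7 267.1  32.4  61.4 -19. ] z52 [448.3 236.2  28.2  53.5 -19. ] z30 [444.5 251.6  30.3  57.4 -19. ]
orange 343 [  7 175] z8 [426.8 360.8  20.1  38.6 -14.5] z52 [436.2 317.8  17.5  33.6 -14.5] z30 [431.5 339.3  18.8  36.1 -14.5]
yellow 3415 [118 135] z8 [485.4 297.2 190.4 184.    4.1] z52 [487.3 262.5 165.7 160.2   4.1] z30 [486.4 279.9 178.1 172.1   4.1]
yellow 1271 [ 92 130] z8 [473.7 270.8 110.7  25.9 -
[... 1626 characters left out ...]
yellow 1822 [237  88] z8 [497.1 390.8 174.   10.    4.1] z52 [497.4 380.  151.4   8.7   4.1] z30 [497.2 385.4 162.7   9.3   4.1]
yellow 2008 [426  98] z8 [490.6 213.6 187.8  14.5   3.6] z52 [491.7 225.8 163.4  12.6   3.6] z30 [491.1 219.7 175.6  13.5   3.6]
yellow 329 [246  22] z8 [563.2 379.3  11.   37.4  -3.1] z52 [554.9 370.    9.6  32.5  -3.1] z30 [559.  374.7  10.3  35.   -3.1]
yellow 174 [248  72] z8 [524.8 378.3  30.2  11.4   3.6] z52 [521.5 369.1  26.3  10.    3.6] z30 [523.1 373.7  28.2  10.7   3.6]
yellow 1125 [374 128] z8 [472.6 261.3  91.4  23.9 -11.8] z52 [476.  267.2  79.5  20.8 -11.8] z30 [474.3 264.3  85.4  22.4 -11.8]
12.9 [0.4229 0.3058 0.2657] [[1.0, 0.003], [0.003, -1.0]]
```

```bash
python3 -c "
import cv2,numpy as np
cv2.imwrite('pics/w45.png',np.vstack([cv2.imread('pics/w4.png')[:290],cv2.imread('pics/w5.png')[:290]]))"
```

```text
(no output)
```

View pics/w45.png

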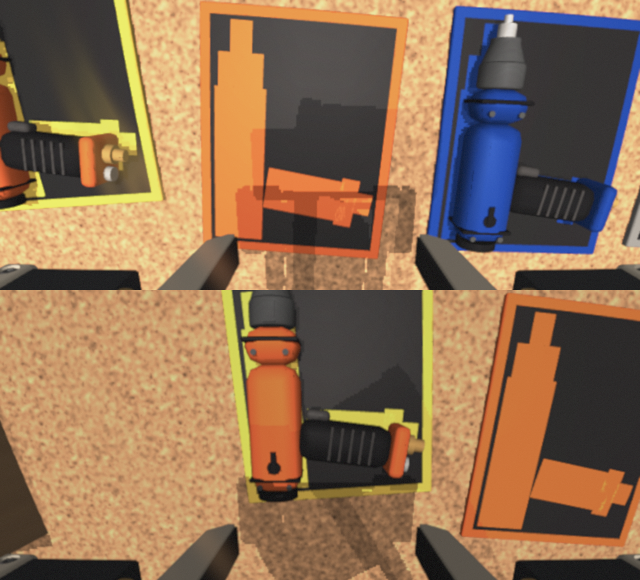

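The top half shows the empty orange pad, and the blue tool on its outline on the blue pad. The bottom half shows the orange tool at (272,410), with its point near (0.502, 0.352) and yaw about 0. Grasping it.

```bash
python3 -m jog '1 .02 -.016 .02 0;1 .02 -.015 .03 0;1 .02 -.015 .03 0;1 .019 0 .03 0;1 0 0 .025 0;1 0 0 .016 0;1 0 0 .01 0;1 0 0 .006 0;1 0 0 0 0;0 0 0 0 0'; python3 -m jog '0 0 0 0 0;0 0 0 0 0;0 0 0 0 0;0 0 0 0 0;0 0 0 0 0;0 0 0 0 0;0 0 0 0 0'
```

```text
t: 13.73
tool_pos: [0.5018, 0.3536, 0.1006]
orientation: [-3.141, -0.007, -0.002]
force: [-0.2, -0.3, 1.6]
opening: 0.0898
gripper_force: 0.0
t: 14.32
tool_pos: [0.5011, 0.3538, 0.0995]
orientation: [3.141, 0.009, 0.0]
force: [-0.4, -1.4, 2.7]
opening: 0.0457
gripper_force: 35.0
```

```bash
python3 -m jog '0 0 0 -.01 0;0 0 0 -.02 0;0 0 0 -.03 0;0 0 .01 -.02 0;0 0 .03 0 0;0 0 .035 0 0;0 0 0 0 0;0 0 0 0 0'
python3 - <<'E'
from h import *
for n in("scene","side"):
    c=cam(n)
    for col in("orange","yellow"):
        for a,ce,p in comps(c,col,100):
            if 200<ce[0]<450 and 80<ce[1]: print(n,col,a,ce,rect(cast(c,p,.008)))
    cv2.imwrite(f"pics/{n}5.png",c["color"][...,::-1])
print(robot.read_state()["tool_pos"])
E
```

```text
t: 14.98
tool_pos: [0.5006, 0.2771, 0.1785]
orientation: [3.14, 0.004, -0.004]
force: [-0.0, 0.4, -7.6]
opening: 0.0459
gripper_force: 35.0
scene orange 394 [307 130] [406.4 123.8  67.5 127.   -3.3]
scene yellow 704 [399 131] [562.4 302.4 140.1 192.3   3.7]
side orange 112 [281 135] [583.  509.7 139.8  35.7 -12.8]
side orange 384 [258 142] [479.4 454.5 257.8 105.7  -6.4]
side orange 195 [364 179] [752.5  78.5 178.1  45.4 -23.7]
side orange 207 [248 190] [400.7 123.3  64.5 120.1  -0.8]
side orange 104 [266 218] [418.5 -41.5  17.8 176.6  -7.5]
side yellow 396 [291 157] [550.6 299.3 155.7 197.9   4.1]
side yellow 314 [255 164] [440.3 293.3  81.3 200.6  17.7]
side yellow 1054 [309 283] [ 448.9 -331.6   75.7  149.3   -1.6]
side yellow 215 [308 321] [ 409.3 -440.8   45.4   47.5  -17.8]
[0.50096736 0.27894172 0.17892524]
```

```bash
python3 - <<'E'
import cv2,numpy as np
a=cv2.imread('pics/scene5.png')[60:260,200:500];b=cv2.imread('pics/side5.png')[100:300,180:480]
cv2.imwrite('pics/f5.png',cv2.resize(np.hstack([a,b]),None,fx=1.3,fy=1.3))
E
```

```text
(no output)
```

View pics/f5.png

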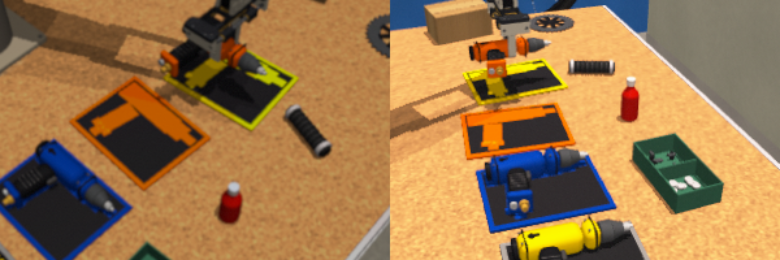

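The orange pad is clear in both fixed views and its outline has the nose at +x. The orange tool is held level. One quick re-measure of the pads with the original threshold.

```bash
python3 - <<'E'
from h import *
HUE["orange"]=((3,195,120),(18,255,255))
for n in("scene","side"):
    c=cam(n)
    for a,ce,p in comps(c,"orange",100):
        if 200<ce[0]<350 and 150<ce[1]: print(n,a,ce,rect(cast(c,p,.008)))
    y=[cast(c,p,.008) for a,ce,p in comps(c,"yellow",20) if 230<ce[0]<450 and 80<ce[1]<200]
    print(n,"yellow union",rect(np.vstack(y)))
E
```

```text
scene 2465 [309 155] [461.6  55.7 191.5 241.3  -4.3]
scene yellow union [514.  298.9 236.6 192.7   4.2]
side 1531 [270 199] [456.9  52.  199.7 238.5  -4. ]
side yellow union [508.6 296.  241.1 198.3   4.9]
```

```bash
python3 -m jog '0 -.007 .02 0 0;0 -.008 .03 0 0;0 -.008 .035 0 0;0 -.008 .035 0 0;0 -.007 .03 0 0;0 0 .017 0 0;0 0 0 .01 4.3;0 0 0 .02 0;0 0 0 .02 0;0 0 0 .01 0'; python3 -m jog '0 0 0 .01 0;0 0 0 .005 0;0 0 0 .002 0;0 0 0 0 0'
```

```text
t: 16.02
tool_pos: [0.4632, 0.1122, 0.1173]
orientation: [3.139, -0.109, -0.004]
force: [-1.8, -0.3, -7.8]
opening: 0.0458
gripper_force: 35.0
t: 16.35
tool_pos: [0.4644, 0.1121, 0.1024]
orientation: [3.14, -0.109, -0.0]
force: [0.0, -0.1, -7.3]
opening: 0.0452
gripper_force: 35.0
```

```bash
python3 -m jog '0 0 0 .0015 0;0 0 0 .0015 0;0 0 0 0 0;1 0 0 0 0;1 0 0 0 0;1 0 0 0 0;1 0 0 0 0;1 0 0 0 0;1 0 0 -.02 0;1 0 0 -.04 0'; python3 -m jog '1 -.01 -.03 -.04 -4;1 -.01 -.04 -.04 0;1 -.01 -.04 -.04 0;1 0 -.04 0 0;1 0 0 0 0;1 0 0 0 0;1 0 0 0 0'; python3 look.py w6 | grep -v blue
```

```text
t: 17.18
tool_pos: [0.4608, 0.1113, 0.1552]
orientation: [3.138, -0.11, -0.015]
force: [1.0, 0.7, 0.4]
opening: 0.088
gripper_force: 0.0
t: 17.77
tool_pos: [0.443, 0.2347, 0.2496]
orientation: [3.141, 0.002, -0.001]
force: [0.0, -0.5, -1.1]
opening: 0.0928
gripper_force: 0.0
orange 7149 [510 124] z8 [458.6  56.8 195.9 238.   -4.1] z52 [466.9  81.2 169.2 205.6  -4.1] z30 [462.8  69.  182.6 221.8  -4.1]
orange 8174 [460 170] z8 [465.3 106.5  66.1 205.2  -3.9] z52 [472.6 124.1  57.1 177.2  -3.9] z30 [468.9 115.3  61.6 191.2  -3.9]
orange 288 [497 272] z8 [344.   57.8  44.    9.   -4.7] z52 [367.9  82.1  38.    7.8  -4.7] z30 [356.   70.   41.    8.4  -4.7]
yellow 2804 [166 133] z8 [495.  365.8 218.5  59.2   4.1] z52 [498.3 348.1 188.7  51.1   4.1] z30 [496.7 356.9 203.6  55.2   4.1]
yellow 15847 [222 132] z8 [504.3 302.1 203.6 161.6   4. ] z52 [506.3 293.1 175.8 139.6   4. ] z30 [505.3 297.6 189.7 150.6   4. ]
yellow 2017 [351  94] z8 [514.8 212.9 170.7   9.8   3.9] z52 [515.4 216.  147.5   8.5   3.9] z30 [515.1 214.5 159.1   9.1   3.9]
17.8167 [0.4431 0.2341 0.2494] [[1.0, -0.0], [-0.0, -1.0]]
```

View pics/w6.png

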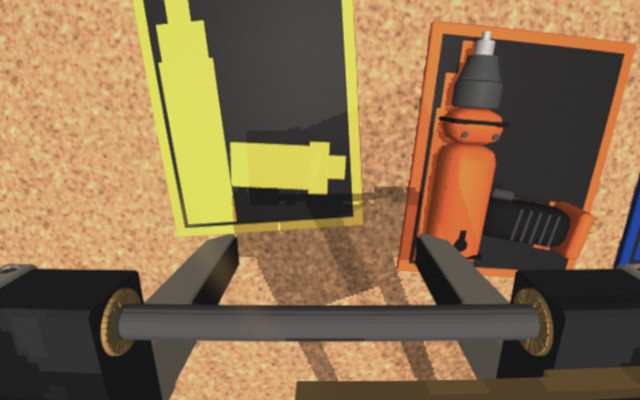

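The orange tool lies on its outline at (470,150). The yellow pad is free, its outline has the nose up and handle right, and its centre is about (0.511, 0.2995), yaw 4.1°. Fetching the yellow tool from the grey pad.

```bash
python3 -m jog '1 .002 .04 0 0;1 .002 .04 0 0;1 .002 .04 0 0;1 .002 .04 0 0;1 .002 .04 0 0;1 .002 .04 0 0;1 .002 .04 0 0;1 .002 .04 0 0;1 .002 .04 0 0;1 .002 .04 0 0'; python3 -m jog '1 0 .04 0 0;1 0 .04 0 0;1 0 .04 0 0;1 0 .04 .03 0;1 0 .028 .03 4;1 0 0 .03 0;1 0 0 .02 0;1 0 0 0 0;1 0 0 0 0'
```

```text
t: 18.65
tool_pos: [0.4619, -0.1684, 0.2495]
orientation: [-3.141, 0.004, 0.001]
force: [0.6, 0.9, -0.1]
opening: 0.0931
gripper_force: 0.0
t: 19.4
tool_pos: [0.4613, -0.3465, 0.1434]
orientation: [-3.137, 0.113, 0.006]
force: [0.0, -0.6, 0.8]
opening: 0.093
gripper_force: 0.0
```

```bash
python3 -m jog '1 .0025 .0075 0 0;1 0 0 .015 0;1 0 0 .012 0;1 0 0 .009 0;1 0 0 .005 0;1 0 0 0 0;1 0 0 0 0'
```

```text
t: 19.98
tool_pos: [0.4653, -0.354, 0.1041]
orientation: [-3.139, 0.109, 0.001]
force: [1.0, -0.2, -0.7]
opening: 0.0927
gripper_force: 0.0
```

```bash
python3 -m jog '1 -.0015 0 .003 0;1 0 0 .003 0;1 0 0 0 0;0 0 0 0 0;0 0 0 0 0;0 0 0 0 0;0 0 0 0 0;0 0 0 0 0;0 0 0 0 0;0 0 0 0 0'; python3 -m jog '0 0 0 0 0;0 0 0 -.01 0;0 0 0 -.02 0;0 0 0 -.03 0;0 0 0 -.02 0;0 0 0 -.01 -4;0 0 0 0 -4.1;0 0 0 0 0'
```

```text
t: 20.82
tool_pos: [0.4638, -0.3541, 0.0982]
orientation: [3.14, -0.11, 0.0]
force: [-0.7, -0.4, 0.0]
opening: 0.0509
gripper_force: 0.0
t: 21.48
tool_pos: [0.4636, -0.3537, 0.1886]
orientation: [-3.139, -0.118, 0.0]
force: [0.1, -0.3, -9.0]
opening: 0.046
gripper_force: 34.7
```

```bash
python3 -m jog '0 .003 -.012 0 0;0 .004 -.025 0 0;0 .005 -.035 0 0;0 .005 -.035 0 0;0 .005 -.035 0 0;0 .005 -.035 0 0;0 .005 -.035 0 0;0 .005 -.035 0 0;0 .005 -.035 0 0;0 .005 -.035 0 0'; python3 -m jog '0 .005 -.035 0 0;0 .005 -.035 0 0;0 .005 -.035 0 0;0 .005 -.035 0 0;0 .005 -.035 0 0;0 .005 -.035 0 0;0 .005 -.035 0 0;0 .004 -.035 0 0;0 .004 -.035 0 0;0 .003 -.035 0 0'; python3 -m jog '0 0 -.02 0 0;0 0 -.01 0 0;0 0 0 0 0;0 0 0 0 0;0 0 0 0 0'
```

```text
t: 22.32
tool_pos: [0.4865, -0.0321, 0.1868]
orientation: [-3.139, -0.108, 0.004]
force: [1.2, 0.2, -8.4]
opening: 0.046
gripper_force: 34.7
t: 23.15
tool_pos: [0.5073, 0.3196, 0.1865]
orientation: [3.139, 0.108, -0.005]
force: [1.3, 0.8, -8.0]
opening: 0.0459
gripper_force: 34.7
t: 23.57
tool_pos: [0.5062, 0.3467, 0.1872]
orientation: [3.138, 0.11, -0.003]
force: [1.1, -0.7, -8.6]
opening: 0.0462
gripper_force: 34.7
```

```bash
python3 -m jog '0 .0015 -.0085 .01 0;0 0 0 .02 0;0 0 0 .025 0;0 0 0 .015 0;0 0 0 .008 0;0 0 0 .004 0;0 0 0 .002 0;0 0 0 0 0;0 0 0 0 0'
```

```text
t: 24.32
tool_pos: [0.5085, 0.3568, 0.1055]
orientation: [-3.139, -0.112, -0.003]
force: [-0.2, -0.3, -7.6]
opening: 0.046
gripper_force: 34.7
```

```bash
python3 -m jog '0 -.001 .001 .002 0;0 0 0 .002 0;0 0 0 .001 0;0 0 0 0 0;0 0 0 0 0'
```

```text
t: 24.73
tool_pos: [0.5066, 0.3554, 0.0991]
orientation: [3.14, 0.113, -0.0]
force: [-0.3, 0.3, -7.8]
opening: 0.0459
gripper_force: 34.7
```

```bash
python3 -m jog '0 0 0 .001 0;0 0 0 0 0;1 0 0 0 0;1 0 0 0 0;1 0 0 0 0;1 0 0 0 0;1 0 0 0 0;1 0 0 0 0;1 0 0 -.02 0;1 0 0 -.04 0'; python3 -m jog '1 -.02 .01 -.04 4;1 -.02 .04 -.04 0;1 -.02 .04 -.04 0;1 -.02 .03 -.02 0;1 0 .03 0 0;1 0 0 0 0;1 0 0 0 0;1 0 0 0 0'; python3 look.py w7 >/dev/null
python3 -m jog '1 0 .04 0 0;1 0 .04 0 0;1 0 .04 0 0;1 0 .04 0 0;1 0 .04 0 0;1 0 .04 0 0;1 0 0 0 0;1 0 0 0 0;1 0 0 0 0'; python3 look.py w8 >/dev/null
python3 -c "
import cv2,numpy as np
cv2.imwrite('pics/w78.png',np.vstack([cv2.imread('pics/w7.png')[:290],cv2.imread('pics/w8.png')[:290]]))"
```

```text
t: 25.57
tool_pos: [0.5034, 0.3534, 0.1525]
orientation: [3.134, 0.112, -0.015]
force: [1.0, 0.3, -0.1]
opening: 0.0918
gripper_force: 0.0
t: 26.23
tool_pos: [0.4417, 0.2295, 0.2701]
orientation: [-3.141, -0.002, -0.0]
force: [0.8, -0.4, 0.5]
opening: 0.0927
gripper_force: 0.0
t: 27.03
tool_pos: [0.4423, -0.01, 0.2696]
orientation: [-3.141, -0.002, 0.002]
force: [0.2, 0.3, -0.3]
opening: 0.0931
gripper_force: 0.0
```

View pics/w78.png

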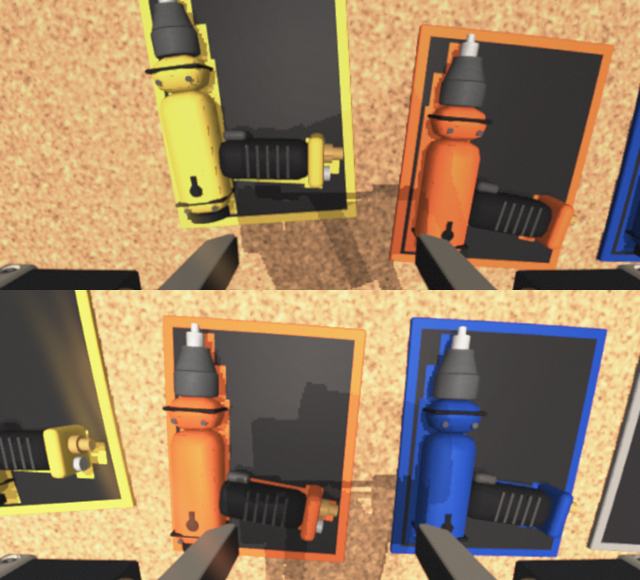

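The top half shows yellow on the yellow outline (190,120) and orange on the orange pad (455,150). The bottom half shows orange (197,440) and blue (447,450), with a narrow sliver of outline left visible. I'll check the nose tips and barrels in pad coordinates before handing in.

```bash
python3 - <<'E'
from h import *
c=cam("wrist")
def chk(n,cen,yaw,tip,sides,c=c):
    a=np.radians(yaw); M=np.array([[np.cos(a),-np.sin(a)],[np.sin(a),np.cos(a)]])
    f=lambda p,z:((cast(c,p,z)-cen)@M*1000).round(1).tolist()
    print(n,"tip(106,56)",f(tip,.03),"sides z52 top edge(79)/(33)",f(sides,.052),"corners",f(cor,.008))
cor=[(163,28),(365,41)]; chk("orange",[.459,.056],-4.15,[(194,33)],[(171,180)])
cor=[(411,28),(608,41)]; chk("blue",[.4606,-.180],-1.75,[(462,36)],[(419,180),(474,180)])
c2=dict(c); c2["pose"]=c["pose"].copy(); c2["pose"][:2,3]+=[-.0006,.2395]
cor=[(181,227),(355,215)]; chk("yellow",[.511,.2995],4.15,[(167,0)],[(162,130),(217,130)],c2)
print(robot.read_state()["tool_pos"])
E
```

```text
orange tip(106,56) [[110.0, 59.2]] sides z52 top edge(79)/(33) [[-17.0, 74.7]] corners [[115.8, 96.4], [117.1, -90.8]]
blue tip(106,56) [[108.8, 58.5]] sides z52 top edge(79)/(33) [[-15.3, 89.3], [-13.5, 39.6]] corners [[117.3, 98.7], [116.5, -91.1]]
yellow tip(106,56) [[92.7, 61.6]] sides z52 top edge(79)/(33) [[-14.3, 75.7], [-18.0, 27.7]] corners [[-119.5, 96.8], [-118.7, -89.5]]
[ 0.44223884 -0.00910072  0.26970903]
```

```bash
python3 - <<'E'
from h import *
a=cam("scene")["color"][80:280,190:440,::-1]; b=cam("side")["color"][125:275,220:370,::-1]
cv2.imwrite("pics/f8.png",np.hstack([cv2.resize(a,(500,400),interpolation=cv2.INTER_CUBIC),cv2.resize(b[:,:],(300,300),interpolation=cv2.INTER_CUBIC)[:, :].copy() if 0 else cv2.copyMakeBorder(cv2.resize(b,(300,300),interpolation=cv2.INTER_CUBIC),0,100,0,0,cv2.BORDER_CONSTANT)]))
E
```

```text
(no output)
```

View pics/f8.png

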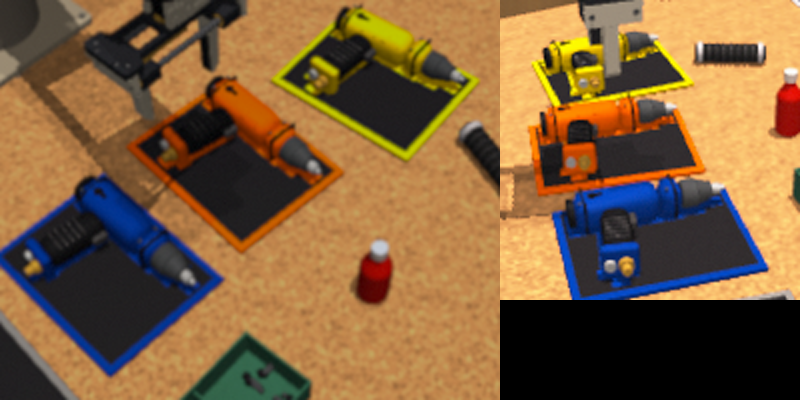

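All three tools lie flat with noses and handles as on the outlines. The bottle, bin and grip look in place. I'll use the scene camera as an independent check of the along-barrel position.

```bash
python3 - <<'E'
from h import *
c=cam("scene"); o=np.array([190,80])
for n,r,b,l,t in(("blue",(221,280),(112,372),(0,262),(196,286)),("orange",(342,173),(240,250),(129,148),(320,174)),("yellow",(478,83),(408,158),(273,80),(463,76))):
    P=cast(c,np.array([r,b,l])/2+o,.008); T=cast(c,np.array([t])/2+o,.03)[0]
    ex=(P[1]-P[2]); L=np.linalg.norm(ex); ex/=L; ey=np.array([-ex[1],ex[0]]); cen=(P[0]+P[2])/2
    print(n,"dims",(L*1000).round(1),(np.linalg.norm(P[0]-P[1])*1000).round(1),"cen",(cen*1000).round(1),"tip",((T-cen)@np.c_[ex,ey]*1000).round(1))
E
```

```text
blue dims 221.1 178.6 cen [ 470.4 -180. ] tip [106.   53.9]
orange dims 229.2 182.6 cen [465.   54.2] tip [108.2  56.3]
yellow dims 233.8 177.5 cen [515.7 296.2] tip [102.7  67.3]
```

Tips measure within tolerance, but orange and blue may be ~7 mm forward. I'll check with the wrist camera plumb above the noses.

```bash
python3 -m jog '1 .02 0 0 0;1 .02 0 0 0;1 .02 0 0 0;1 0 0 0 0;1 0 0 0 0;1 0 0 0 0'; python3 look.py w9 | tail -1
python3 -m jog '1 .01 -.04 0 0;1 .01 -.04 0 0;1 .01 -.04 0 0;1 .01 -.04 0 0;1 0 -.04 0 0;1 0 -.04 0 0;1 0 -.04 0 0;1 0 0 0 0;1 0 0 0 0;1 0 0 0 0'; python3 look.py w10|tail -1
python3 -c "
import cv2,numpy as np
cv2.imwrite('pics/w910.png',np.vstack([cv2.imread('pics/w9.png')[:290],cv2.imread('pics/w10.png')[:290]]))"
```

```text
t: 27.78
tool_pos: [0.5016, -0.0099, 0.2697]
orientation: [-3.141, -0.005, 0.002]
force: [0.2, 0.2, 0.7]
opening: 0.093
gripper_force: 0.0
27.8333 [ 0.5015 -0.01    0.2699] [[1.0, 0.003], [0.003, -1.0]]
t: 28.67
tool_pos: [0.541, 0.2693, 0.2701]
orientation: [3.141, 0.004, -0.0]
force: [0.5, -0.4, -0.0]
opening: 0.0927
gripper_force: 0.0
28.7167 [0.5413 0.2686 0.2702] [[1.0, 0.001], [0.001, -1.0]]
```

View pics/w910.png

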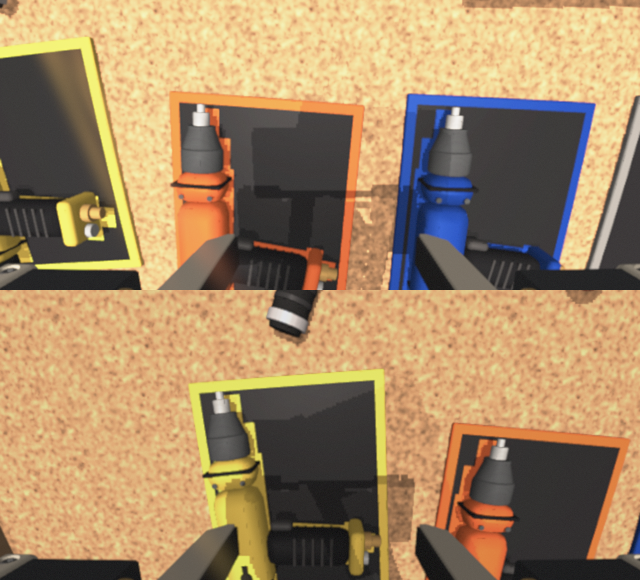

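```bash
python3 - <<'E'
from h import *
c=cam("wrist"); d=dict(c); d["pose"]=c["pose"].copy(); d["pose"][:2,3]+=np.array([.5015,-.01])-[.5413,.2686]
for n,cc,l,r,t in(("orange",d,(171,93),(363,107),(201,105)),("blue",d,(407,95),(594,105),(456,107)),("yellow",c,(190,94),(383,81),(220,103))):
    L,Rr=cast(cc,[l,r],.008)*1000; T=cast(cc,[t],.03)[0]*1000
    e=(L-Rr); w=np.linalg.norm(e); e/=w; nx=np.array([e[1],-e[0]])
    print(n,"width",w.round(1),"yaw",np.degrees(np.arctan2(nx[1],nx[0])).round(1),"tip x",(120+(T-L)@nx).round(1),"y",((T-(L+Rr)/2)@e).round(1))
E
```

```text
orange width 186.0 yaw -4.2 tip x 111.6 y 56.1
blue width 188.0 yaw -2.1 tip x 111.1 y 53.1
yellow width 185.7 yaw 3.6 tip x 109.5 y 58.2
```

The tip errors are at most about 6 mm along and 3 mm across, well within 14 mm, so I'm handing in.

```bash
python3 -c "
from plant import robot
print(robot.close_job())"
```

```text
the job is handed in; nothing more can be done
None
```

The job is handed in at about 29 s. All three screwdrivers lie flat and released on their own colour pads, measured within about 6 mm of their outlines, and the bin, bottle and grip were left alone; no verdict came back from the judge.

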